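# Hold a ring tube home in the band-cutting jig

### The arm

A 6-joint arm with a two-finger parallel gripper is mounted at the origin on a cart in front of the work surface, level with it; the furniture and walls round the work are solid. World frame = base frame: x ahead of the robot, y to its left, z up, the work surface at z = 0. Lengths are in m, angles in degrees, forces in N, time in s.
With the tool pointing down it reaches from about 0.375 to 0.75 m from the base axis. Payload 9 kg.
Tool frame: the origin (TCP) lies where the fingers leave the gripper's body, on its centre line; the fingertips stand 73 mm ahead of it and the grasp point (between the pads) lies 54 mm ahead of it (robot.tip_reach is the distance from the TCP to the fingertips, in m); z points along the fingers, y is the direction in which the jaws open and shut (so a half turn about z gives the same grasp; the last joint's range is limited). The gripper opens to 85 mm and grips with 20 to 120 N. Pads are 22 mm wide; open, the fingers measure 114 mm over their backs; the gripper's body (76 mm by 85 mm) begins 54 mm behind the grasp point. The pads swing forward as they close: fully open they stand 13 mm farther back than shut.
Start: joints at [-89.708, 5.964, 5.575, 89.605, 0, 77.527], TCP at [0.133, -0.585, 0.304] pointing down, gripper open.
Joint ranges: [-171.21, 171.21], [-48.23, 106.86], [-62.78, 66.21], [-105.2, 120.99], [-86.42, 89.51], [-180, 180]. Speed limits (degrees/s): [127.2, 127.2, 147.25, 180, 180, 180].

### API

Orientations are given as [roll, pitch, yaw] about the fixed x, y, z axes, in that order (R = Rz(yaw) Ry(pitch) Rx(roll)).
In Python, from plant import robot gives the robot as it stands. Calls block until the motion is done:
- robot.move_pose(position, orientation): joint-space move of the TCP to a pose.
- robot.line_to(position, vel=0.15, rotation=None, guard=None): straight line of the TCP; rotation=None keeps the orientation; vel is the mean speed in m/s. With guard (N) it stops when the force on the tool has changed by that much, and returns True; else False.
- robot.goto_joints(angles): joint-space move.
- robot.set_gripper(opening): finger opening in m; the grip force is fixed at half the most; returns when the fingers have stopped.
- robot.pause(seconds).
- robot.ik(position, orientation): joint angles nearest the present ones, or None.
- robot.observe(): the state.
- robot.grab_frame(name): name is "side" or "top"; returns the picture (480x640x3 uint8, blue, green, red); there is no depth.
- robot.get_calibration(name): a dict with "vertical_fov" (degrees; the focal length in pixels is half the picture's height over the tangent of half this angle, whatever the lens; pixels are square), "cx", "cy" (the principal point, pixels), "rvec" (rotation vector, rad) and "tvec" (3), from world to camera coordinates, as OpenCV has them. Camera axes: x right, y down, z forward; pixel columns grow to the right and rows downward; lengths in m; the calibration is good to about 2 mm. A picture is of the moment at which its call begins. get_calibration takes no time and is no camera call.
A pose or a line that the arm cannot do raises robot.IKError and nothing moves.
- robot.job_done(): hands the job in, once; it reports no verdict.
The state is a dict: "time": time; "q": joint angles; "qvel": joint speeds; "joint_torque": joint torques, N m; "tool_pos": TCP position; "tcp_rot": TCP orientation; "ft_force": force on the tool from outside, world axes, zero at the start; "torque": the same for the moment, N m; "gripper_width": finger opening in m.
Only numpy, scipy, OpenCV 4.12 (cv2) and the standard library are available. Lean on these libraries where they do the work, as an engineer would, in place of code of your own. Each camera call takes 0.05 s, during which the arm holds its last target.

### The job

I am about to saw a ring band off the wide brass tube. Take the wide tube from the wooden stock rack, lay it down in both V-rests of the steel cutting jig just short of the sprung ejector, then slide it along the rests against the ejector's spring until its end is hard against the stop block, without ramming it. Finish holding it there, still gripped, seated in both rests and firmly on the stop, so that I can saw; leave the narrow tube lying in the rack.

Things in the scene. Friction and masses are not known exactly. Their poses are not given: they have to be found in the camera images.
- wide_tube_center (a point): centre (on the axis, half-way along) of the wide tube, the part to load: plain brass, 22 mm outside diameter, 125 mm long, 0.1 to 0.18 kg, ends alike. x axis along the tube. It starts level across the two rails of the stock rack, this point 27.6 mm above the bench, with a 72 mm gap between the rails for the fingers; which of the rack's two places it has varies
- narrow_tube_center (a point): centre of the narrow tube: also brass, 15 mm outside diameter, 125 mm long, parallel to the wide one and 80 mm from it in the same rack, this point 22.6 mm above the bench; to be left there. Its x axis runs along the tube
- jig: steel band-cutting jig, fixed; origin on the bench, x along the cradle towards the stop, z up. Base 160 x 58 x 10 mm. Two V-rests (90 degree notch, 44 mm wide, tops 44 mm up): front x = 35 to 49 mm, rear x = -59 to -45 mm; the 80 mm gap between them is for the fingers, open down to the base. The wide tube lying in both has its axis 42 mm up, over y = 0; the flanks lead it in from a few mm off
- cradle (a point): point on the axis of a wide tube that lies in the rests, at jig x = -5 mm, about the middle of the finger gap, 42 mm above the bench; x axis along the cradle towards the stop. Loaded fully home, the tube's centre is at jig x = -6.5 mm, that is 1.5 mm behind this point
- stop_block: fixed steel stop block at the jig's end: two hard cheeks 15 mm wide with a 9 mm upright slot between them, 10 to 57 mm above the bench, flat front faces at jig x = 56 mm; its origin and axes are the jig's
- stop_face (a point): centre of the stop block's front face, on the tube's axis line (jig x = 56 mm, 42 mm above the bench): the tube's end must come hard up to this plane. x axis away from the tube
- ejector_face (a point): middle of the front face of the sprung ejector, a flat bar 7 mm wide and 20 mm high that stands 10 mm out of the slot in the stop block (face at jig x = 46 mm) and presses on the tube's end
- ejector (a joint): how far the ejector is pushed in along jig +x, m: 0 sprung out, 0.010 with its face level with the stop block's front face. The spring pushes back with 4 N at first and 9 N at 0.010; it throws the tube back if let go
- stock_rack: low hardwood rack fixed to the bench, two rails (each 14 mm thick, 120 mm long, 24 mm high) 86 mm apart with V notches for two tubes; origin on the bench at its middle, x along the tubes, the notches at y = +40 and -40 mm

How it is judged (in metres and radians):
On the way:
1. the wide tube lies in both V-rests with the ejector still out (z of wide_tube_center in the frame of cradle below 0.003 m and y of wide_tube_center in the frame of cradle between -0.003 and 0.003 m and x of wide_tube_center in the frame of cradle above -0.04 m and angle between the x axis of wide_tube_center and the x axis of cradle, either way round below 0.06 rad and value of joint ejector below 0.005 m), for 0.2 s.
At the end, for the whole second after the job is handed in: Wide tube still gripped and at rest: ejector in 8.5 mm or more, tube bearing on the stop block with 1.5 to 45 N, its centre within 2.5 mm of the cradle axis sideways and above, axes within 0.045 rad; narrow tube within 20 mm of its start (value of joint ejector above 0.0085 m and contact force between wide_tube and stop_block between 1.5 and 45 N and contact force between the fingers and wide_tube above 3 N and z of wide_tube_center in the frame of cradle between -0.003 and 0.0025 m and y of wide_tube_center in the frame of cradle between -0.0025 and 0.0025 m and angle between the x axis of wide_tube_center and the x axis of cradle, either way round below 0.045 rad and linear speed of wide_tube below 0.02 m/s and distance of narrow_tube_center from where it was at the start of the episode below 0.02 m); the arm keeps its last pose, push and grip.
It fails at once if the tube is rammed: over 60 N between it and the stop block (contact force between wide_tube and stop_block above 60 N).
It fails at once if the narrow tube is taken or knocked out of its place (distance of narrow_tube_center from where it was at the start of the episode above 0.02 m).
It also fails if it takes over 51 s, if anything falls off the work surface, if the arm or the gripper's body presses on something with over 40 N, if the wrist force passes 120 N, or if a joint passes its speed limit or range.

## Working session

There is one attempt and no reset: what is moved stays moved. The work goes in short steps, each a Python script; the robot and the scene stay as the last script left them, time stands still between calls to the robot, and variables do not carry over. Pictures are saved under pics/ and viewed, and the job is handed in when it is done.

```bash
ls; mkdir -p pics; python3 - <<'E'
from plant import robot
import cv2
for n in("side","top"):
    cv2.imwrite(f"pics/{n}0.png",robot.grab_frame(n)); print(n,robot.get_calibration(n))
o=robot.observe(); print(o)
print(robot.tip_reach)
E
```

```text
pics
side {'vertical_fov': 48.752096297020124, 'cx': 318.02390784578415, 'cy': 246.00461520437608, 'rvec': array([ 0.4817138 , -2.61800742,  1.28567562]), 'tvec': array([0.48042873, 0.04515076, 0.87230077])}
top {'vertical_fov': 50.120852834274295, 'cx': 317.5416034613836, 'cy': 246.3428199386073, 'rvec': array([ 2.1708033 , -2.1403211 ,  0.08459001]), 'tvec': array([0.17109048, 0.49889486, 0.85543862])}
{'time': 0.1, 'q': array([-8.97085112e+01,  5.99663092e+00,  5.53206308e+00,  8.96046224e+01,
        8.55812616e-04,  7.75260997e+01]), 'qvel': array([ 0.08629965,  0.01858937,  0.13897891, -0.00695908, -0.01901904,
       -0.02988626]), 'joint_torque': array([ 5.06628901e-03, -5.58209503e+01,  5.04719031e+01,  1.31900920e-02,
       -4.32661782e-04,  3.24740554e-06]), 'tool_pos': array([ 0.13258107, -0.58495395,  0.30319064]), 'tcp_rot': array([-1.79932628e+02, -1.57803348e-02,  1.27653793e+01]), 'ft_force': array([-0.38318243, -0.00739273,  0.09641505]), 'torque': array([ 0.03302459, -0.03263911, -0.0233179 ]), 'gripper_width': 0.08539972433003858}
0.0726
```

View pics/top0.png

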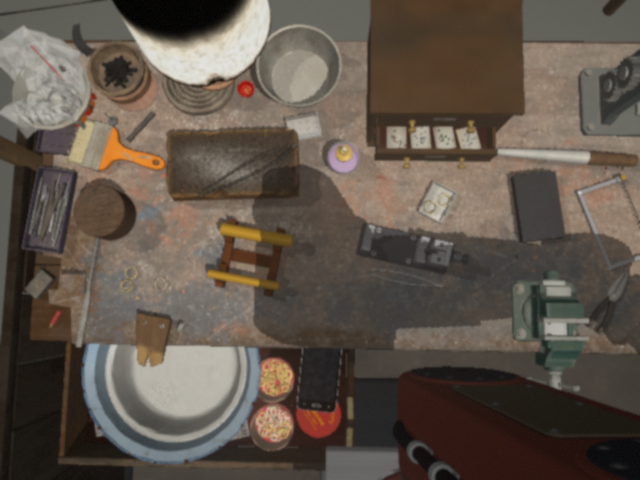

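View pics/side0.png

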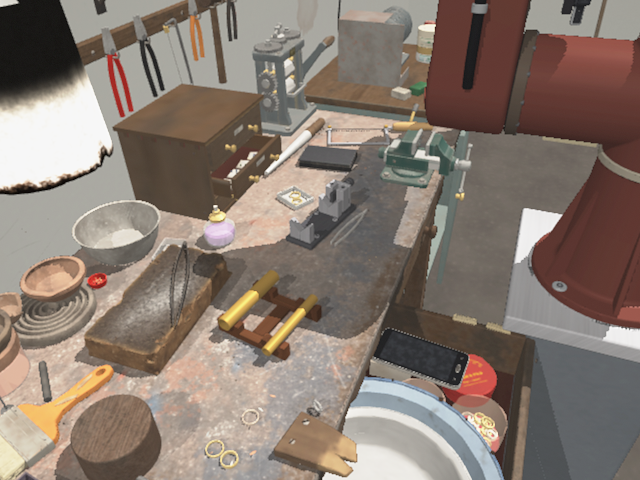

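The top view shows the wide tube at about (257,235), the narrow one at (243,279) and the jig at about (405,248), with its stop probably at the right-hand end. I'll zoom in to check.

```bash
python3 - <<'E'
import cv2,numpy as np
t=cv2.imread("pics/top0.png");s=cv2.imread("pics/side0.png")
a=cv2.resize(t[205:305,190:310],None,fx=5,fy=5,interpolation=2)
cv2.imwrite("pics/z1.png",a)
b=t[210:285,345:475]; b=cv2.convertScaleAbs(b,alpha=2)
cv2.imwrite("pics/z2.png",cv2.resize(b,None,fx=6,fy=6,interpolation=2))
c=s[170:365,205:375]
cv2.imwrite("pics/z3.png",cv2.resize(cv2.convertScaleAbs(c,alpha=1.5),None,fx=3,fy=3,interpolation=2))
E
```

```text
(no output)
```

View pics/z1.png

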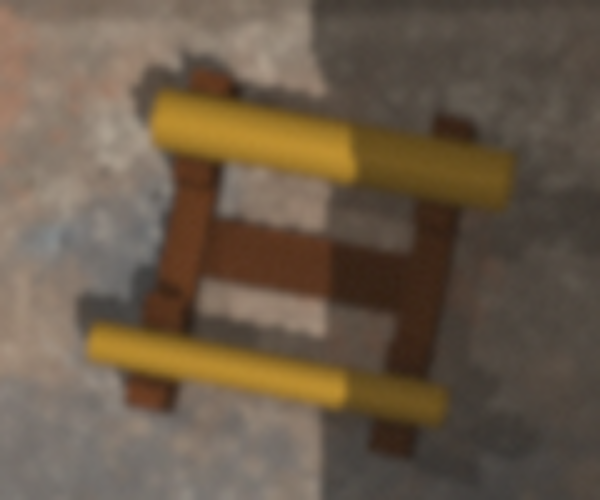

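View pics/z2.png

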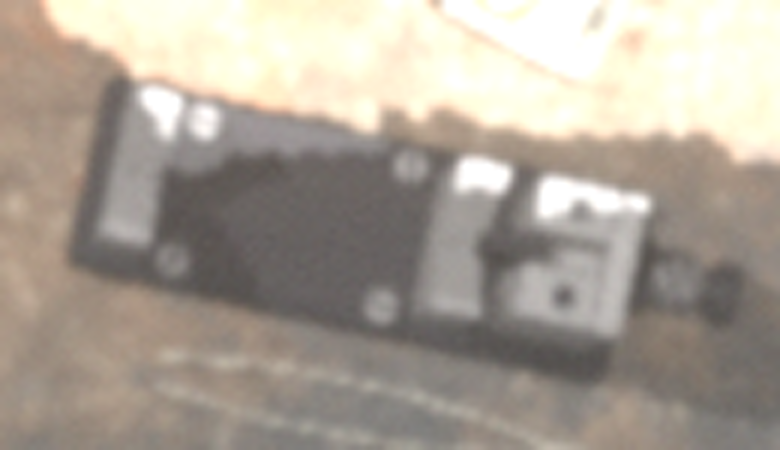

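View pics/z3.png

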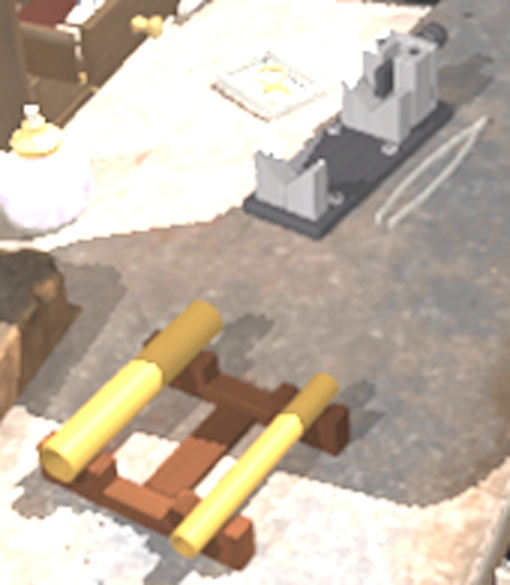

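```bash
cat > h.py <<'E'
import cv2,numpy as np
from plant import robot
def cam(n):
    c=robot.get_calibration(n); R,_=cv2.Rodrigues(np.array(c["rvec"])); t=np.array(c["tvec"]).ravel()
    f=240/np.tan(np.radians(c["vertical_fov"]/2))
    return np.array([[f,0,c["cx"]],[0,f,c["cy"]],[0,0,1]]),R,t
def plane(n,uv,z):
    K,R,t=cam(n); C=-R.T@t
    uv=np.atleast_2d(uv).astype(float)
    d=(R.T@np.linalg.inv(K)@np.c_[uv,np.ones(len(uv))].T).T
    return C+d*((z-C[2])/d[:,2])[:,None]
def proj(n,P):
    K,R,t=cam(n); p=(R@np.atleast_2d(P).T).T+t; p=p@K.T; return p[:,:2]/p[:,2:]
def tri(uvt,uvs):
    A=[];b=[]
    for n,uv in(("top",uvt),("side",uvs)):
        K,R,t=cam(n);C=-R.T@t;d=R.T@np.linalg.inv(K)@np.r_[uv,1.];d/=np.linalg.norm(d)
        M=np.eye(3)-np.outer(d,d);A.append(M);b.append(M@C)
    A=np.vstack(A);b=np.hstack(b);p=np.linalg.lstsq(A,b,rcond=None)[0]
    return p,np.linalg.norm(A@p-b)
def tubes(n,im,roi):
    x0,y0,x1,y1=roi
    h=cv2.cvtColor(im,cv2.COLOR_BGR2HSV)
    m=cv2.inRange(h,(18,130,50),(32,255,255)); k=np.zeros_like(m);k[y0:y1,x0:x1]=m[y0:y1,x0:x1]
    k=cv2.morphologyEx(k,cv2.MORPH_CLOSE,np.ones((3,3)))
    cs=[c for c in cv2.findContours(k,0,1)[0] if cv2.contourArea(c)>150]
    return sorted([cv2.minAreaRect(c) for c in cs],key=lambda r:-r[1][0]*r[1][1])
def ends(r):
    b=cv2.boxPoints(r); e=[np.linalg.norm(b[i]-b[(i+1)%4]) for i in range(2)]
    i=0 if e[0]<e[1] else 1
    p=[(b[i]+b[i+1])/2,(b[(i+2)%4]+b[(i+3)%4])/2]
    return sorted(p,key=lambda q:q[0])
E
python3 - <<'E'
from h import *
for n,roi in(("top",(190,205,310,305)),("side",(205,255,340,365))):
    K,R,t=cam(n);print(n,"C",-R.T@t,"f",K[0,0])
    im=cv2.imread(f"pics/{n}0.png")
    for r,z in zip(tubes(n,im,roi),(.0276,.0226)):
        e=ends(r);P=plane(n,e,z);d=P[1]-P[0]
        print(r,np.round(P,4).tolist(),"mid",P.mean(0).round(4),"len",np.linalg.norm(d).round(4),"yaw",np.degrees(np.arctan2(d[1],d[0])).round(2))
E
```

```text
top C [0.40468234 0.15472434 0.90677221] f 513.2676981724507
((255.96022033691406, 234.71484375), (73.52764129638672, 13.219680786132812), 10.491477012634277) [[0.5263, 0.3485, 0.0276], [0.5045, 0.2222, 0.0276]] mid [0.5154 0.2853 0.0276] len 0.1282 yaw -99.81
((243.14907836914062, 279.3717041015625), (72.5482406616211, 9.03013801574707), 10.61965560913086) [[0.4487, 0.3683, 0.0226], [0.4274, 0.2439, 0.0226]] mid [0.438  0.3061 0.0226] len 0.1262 yaw -99.71
side C [0.19120042 0.79014271 0.57695397] f 529.6655118270403
((248.00003051757812, 299.5000305175781), (14.849241256713867, 77.07463836669922), 45.0) [[0.5272, 0.3511, 0.0276], [0.5051, 0.2149, 0.0276]] mid [0.5162 0.283  0.0276] len 0.138 yaw -99.23
((289.8716125488281, 324.4314270019531), (10.911168098449707, 75.8838119506836), 42.137596130371094) [[0.4495, 0.3689, 0.0226], [0.4257, 0.2403, 0.0226]] mid [0.4376 0.3046 0.0226] len 0.1308 yaw -100.46
```

```bash
python3 - <<'E'
import cv2
t=cv2.imread("pics/top0.png");s=cv2.imread("pics/side0.png")
def z(im,x0,y0,x1,y1,k,a,nm):
    b=cv2.resize(cv2.convertScaleAbs(im[y0:y1,x0:x1],alpha=a),None,fx=k,fy=k,interpolation=0)
    for i in range(0,x1-x0,10): cv2.putText(b,str(x0+i),(i*k,9),0,.33,(0,255,255)); cv2.line(b,(i*k,10),(i*k,(y1-y0)*k),(0,120,120),1)
    for j in range(0,y1-y0,10): cv2.putText(b,str(y0+j),(0,j*k+9),0,.33,(0,255,0)); cv2.line(b,(0,j*k),((x1-x0)*k,j*k),(0,120,0),1)
    cv2.imwrite(nm,b)
z(t,355,215,465,280,7,2,"pics/g1.png")
z(s,280,172,360,250,7,1.5,"pics/g2.png")
E
```

```text
(no output)
```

View pics/g1.png

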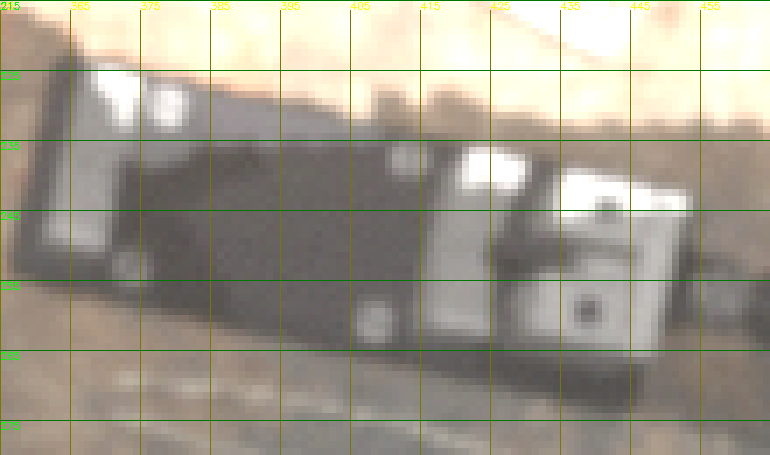

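View pics/g2.png

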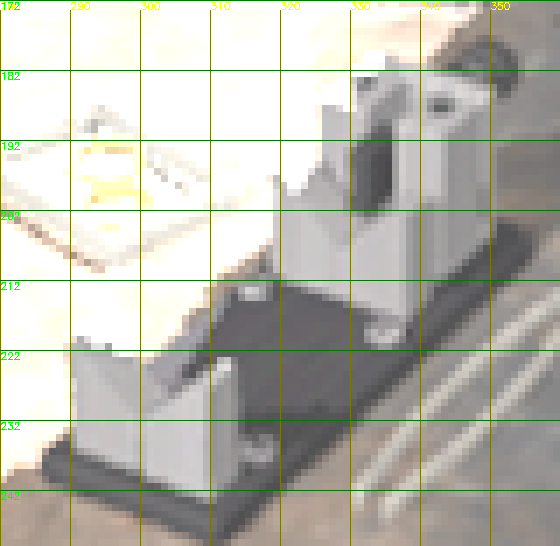

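```bash
cat > jig.py <<'E'
from h import *
from scipy.optimize import least_squares
# (jig pt, pixel)
T=[((-45,22,44),(375.8,225.3)),((-45,-22,44),(370.5,250.6)),((49,22,44),(430.4,238)),((49,-22,44),(425.8,262.6))]
S=[((-59,0,26.4),(300.5,231)),((35,0,26.4),(328.5,206.5)),((-59,22,44),(290.3,221.5)),((-59,-22,44),(310,223.7))]
def fit(sets):
    def res(p):
        c,s=np.cos(p[2]),np.sin(p[2]);r=[]
        for n,L in sets:
            J=np.array([a for a,_ in L])/1000;W=np.c_[p[0]+c*J[:,0]-s*J[:,1],p[1]+s*J[:,0]+c*J[:,1],J[:,2]]
            r.append((proj(n,W)-np.array([b for _,b in L])).ravel())
        return np.hstack(r)
    q=least_squares(res,[.48,0.,np.radians(-100)]);return q.x,res(q.x)
if __name__=="__main__":
    for nm,s in(("top",[("top",T)]),("side",[("side",S)]),("both",[("top",T),("side",S)])):
        x,r=fit(s);print(nm,x[:2].round(4),np.degrees(x[2]).round(2),r.round(1))
    # stop far edge mid, z=57; symmetric about y=0
    x,_=fit([("top",T)]);c,s=np.cos(x[2]),np.sin(x[2])
    for uv in((453.3,242.3),(449.5,265),(435,239.2)):
        d=plane("top",uv,.057)[0,:2]-x[:2];print("stop jig",(c*d[0]+s*d[1]).round(4),(-s*d[0]+c*d[1]).round(4))
E
python3 jig.py
```

```text
top [0.5008 0.0398] -101.93 [ 0.2  0.1 -0.   0.1  0.3 -0.5 -0.4  0.3]
side [0.5007 0.0371] -100.77 [ 0.1 -0.1 -0.4 -0.6 -0.4 -2.3  0.7  2.8]
both [0.5003 0.0391] -101.39 [ 0.4  0.6  0.5  0.6  0.6 -0.5  0.2  0.4 -0.5  0.5 -0.4  0.  -0.9 -1.8
  0.   3.4]
stop jig 0.0848 0.0202
stop jig 0.0861 -0.0181
stop jig 0.0544 0.0187
```

```bash
python3 - <<'E'
from h import *
for yaw in(-99.8,80.2):
  for p in([.5154,.2850,.2],[.5154,.2850,.084],[.5048,.0595,.16],[.5048,.0595,.1],[.502,.045,.1]):
    q=robot.ik(p,[180,0,yaw if p[1]>.1 else yaw-1.9]); print(yaw,p,None if q is None else np.round(q,1))
print(robot.ik([.45,-.15,.33],[180,0,80]))
E
```

```text
-99.8 [0.5154, 0.285, 0.2] [ 16.2   4.4  -6.9  78.7   0.  -64. ]
-99.8 [0.5154, 0.285, 0.084] [ 16.2   8.7 -14.6  66.7   0.  -64. ]
-99.8 [0.5048, 0.0595, 0.16] [ -8.   -8.8 -24.   74.8   0.  -86.3]
-99.8 [0.5048, 0.0595, 0.1] [ -8.   -6.2 -28.   68.2   0.  -86.3]
-99.8 [0.502, 0.045, 0.1] [ -9.8  -7.  -28.7  68.3   0.  -88.1]
80.2 [0.5154, 0.285, 0.2] [ 16.2   4.4  -6.9  78.7   0.  116. ]
80.2 [0.5154, 0.285, 0.084] [ 16.2   8.7 -14.6  66.7   0.  116. ]
80.2 [0.5048, 0.0595, 0.16] [ -8.   -8.8 -24.   74.8   0.   93.7]
80.2 [0.5048, 0.0595, 0.1] [ -8.   -6.2 -28.   68.2   0.   93.7]
80.2 [0.502, 0.045, 0.1] [ -9.8  -7.  -28.7  68.3   0.   91.9]
[-34.2909617  -15.57320565 -12.14100724  93.43219842   0.
  65.7090383 ]
```

```bash
python3 - <<'E'
from h import *
o=[180,0,80.2]
robot.set_gripper(.036)
robot.move_pose([.45,-.15,.33],o)
robot.move_pose([.5154,.285,.16],o)
s=robot.observe();print(s["time"],s["tool_pos"],s["tcp_rot"],s["gripper_width"])
for n in("side","top"): cv2.imwrite(f"pics/{n}1.png",robot.grab_frame(n))
E
```

```text
4.3083 [0.5160931  0.28416387 0.16058732] [ 1.79950338e+02 -8.69300620e-03  8.01313795e+01] 0.036122922805337465
```

View pics/side1.png

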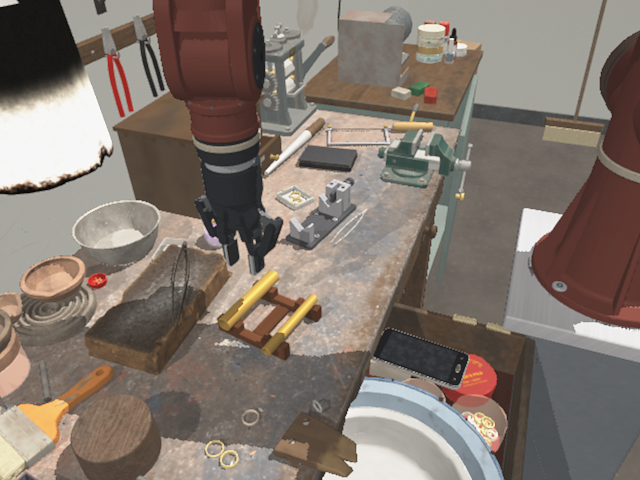

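The fingers, at about (230,262) and (257,268), straddle the wide tube from above. I'll go down with a guard, grip and lift.

```bash
python3 - <<'E'
from h import *
g=robot.line_to([.5154,.285,.084],vel=.06,guard=8);s=robot.observe();print(g,s["time"],s["tool_pos"],s["ft_force"])
for n in("side",): cv2.imwrite(f"pics/{n}2.png",robot.grab_frame(n)[220:360,180:360])
if not g:
    robot.set_gripper(.015);s=robot.observe();print(s["time"],s["tool_pos"],s["ft_force"],s["gripper_width"])
    robot.line_to([.5154,.285,.16],vel=.1)
    s=robot.observe();print(s["time"],s["tool_pos"],s["ft_force"],s["gripper_width"])
    for n in("side","top"): cv2.imwrite(f"pics/{n}3.png",robot.grab_frame(n))
E
```

```text
False 5.825 [0.51570113 0.28510528 0.08450272] [ 0.2947037  -0.6692158   0.56365413]
6.1583 [0.51504051 0.28517952 0.08455494] [-4.77877167  0.04329746  5.50999925] 0.019773543418497363
7.0667 [0.51503223 0.28487498 0.15921119] [-0.4136843  -0.19894597 -1.16025999] 0.020230268369869568
```

View pics/side3.png

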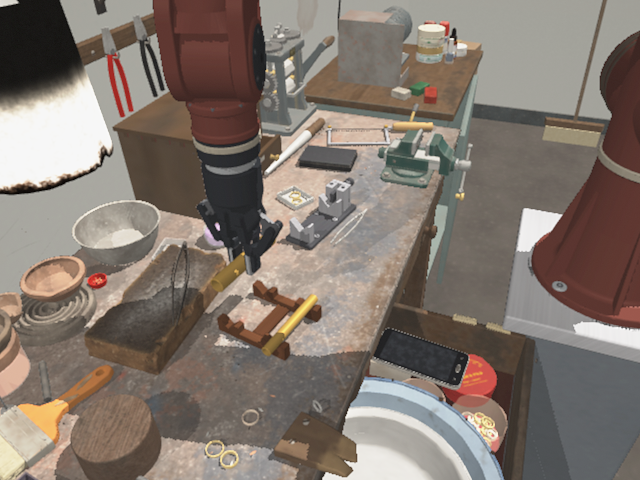

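View pics/top3.png

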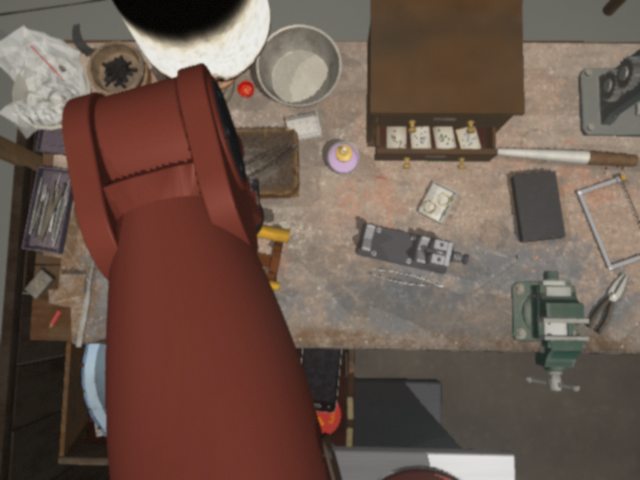

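The wide tube is gripped at about (232,270) and lifted, and the narrow one is still in the rack. The jig is better lit now, so I'll refine its pose from these pictures.

```bash
python3 - <<'E'
import cv2
t=cv2.imread("pics/top3.png");s=cv2.imread("pics/side3.png")
def z(im,x0,y0,x1,y1,k,a,nm):
    b=cv2.resize(cv2.convertScaleAbs(im[y0:y1,x0:x1],alpha=a),None,fx=k,fy=k,interpolation=0)
    for i in range(0,x1-x0,10): cv2.putText(b,str(x0+i),(i*k,9),0,.33,(0,255,255)); cv2.line(b,(i*k,10),(i*k,(y1-y0)*k),(0,120,120),1)
    for j in range(0,y1-y0,10): cv2.putText(b,str(y0+j),(0,j*k+9),0,.33,(0,255,0)); cv2.line(b,(0,j*k),((x1-x0)*k,j*k),(0,120,0),1)
    cv2.imwrite(nm,b)
z(t,355,215,465,280,7,1.3,"pics/g3.png")
z(s,280,172,360,250,7,1.2,"pics/g4.png")
z(s,195,190,295,320,4,1.2,"pics/g5.png")
E
```

```text
(no output)
```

View pics/g3.png

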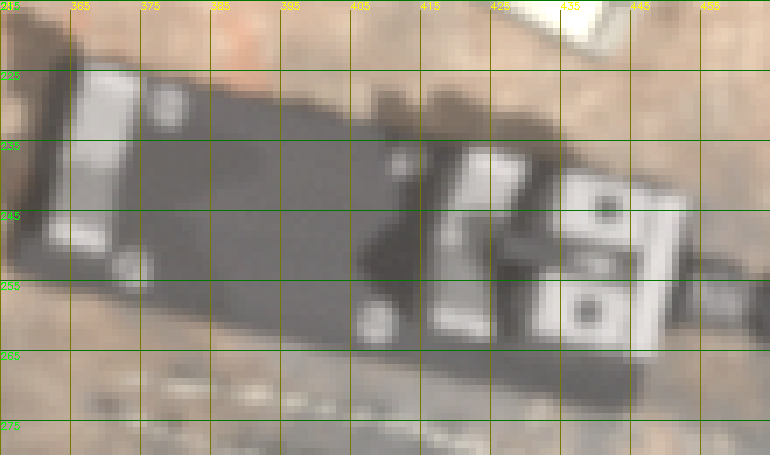

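View pics/g4.png

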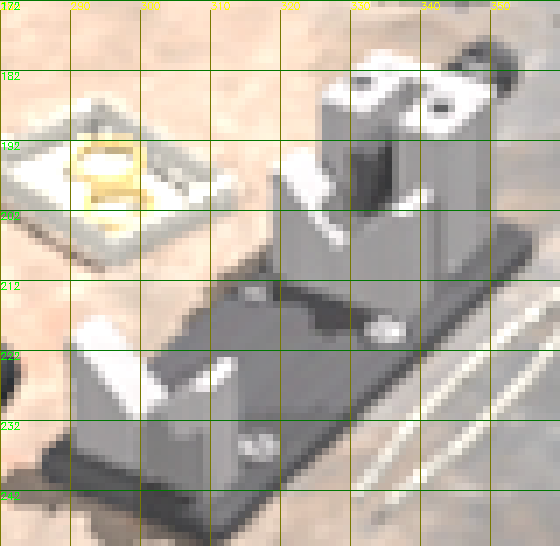

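View pics/g5.png

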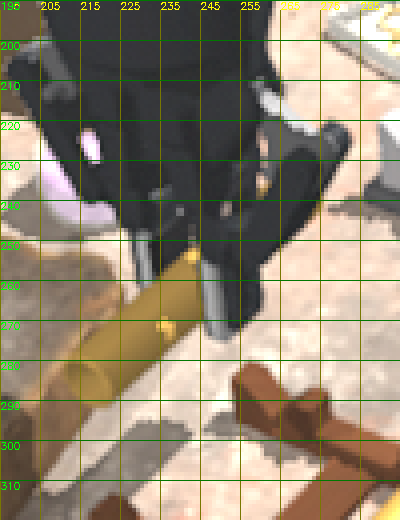

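```bash
python3 - <<'E'
from h import *
robot.line_to([.5044,.0596,.165],vel=.15,rotation=[180,0,78.3])
robot.line_to([.5044,.0596,.125],vel=.1)
s=robot.observe();print(s["time"],s["tool_pos"],s["tcp_rot"],s["ft_force"],s["gripper_width"])
for n in("side","top"): cv2.imwrite(f"pics/{n}4.png",robot.grab_frame(n))
import cv2
a=cv2.imread("pics/side4.png")[150:270,230:390];cv2.imwrite("pics/s4z.png",cv2.resize(a,None,fx=5,fy=5,interpolation=2))
E
```

```text
9.375 [0.50432744 0.05974467 0.12501036] [-1.79980415e+02  9.06477516e-04  7.83151186e+01] [-0.11303383  0.21113693 -0.23779642] 0.019859923460132656
```

View pics/s4z.png

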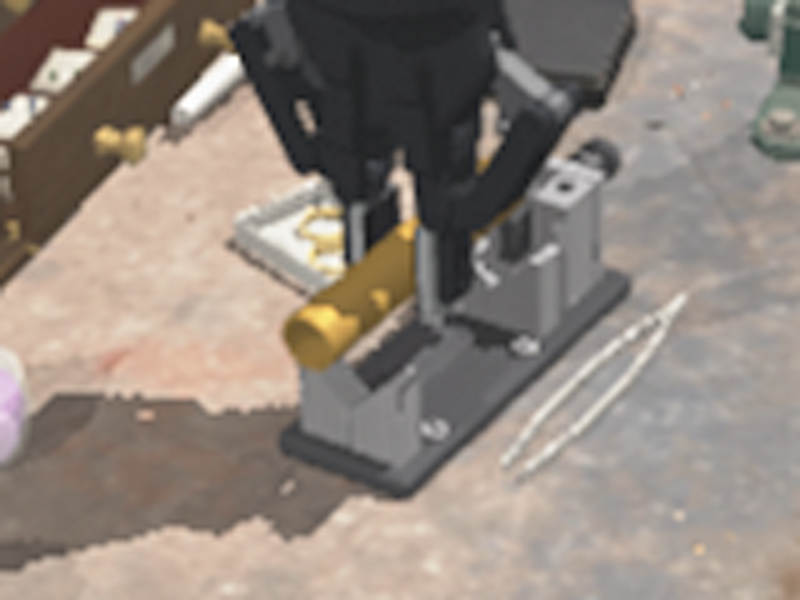

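View pics/top4.png

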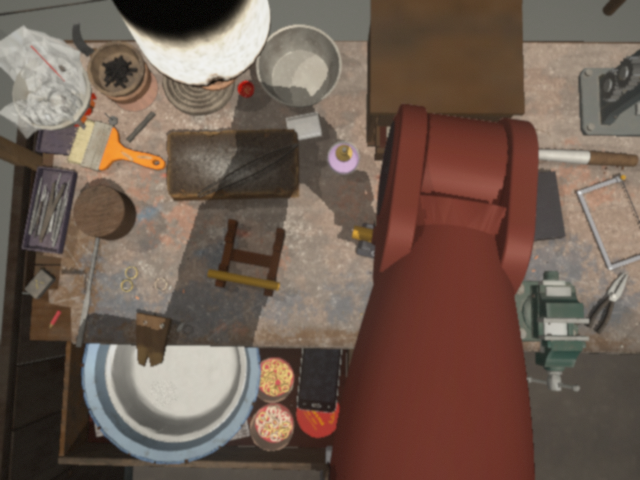

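```bash
python3 - <<'E'
from h import *
im=cv2.imread("pics/side4.png")
u=np.array([np.cos(np.radians(-101.7)),np.sin(np.radians(-101.7)),0])
J=np.array([.5005,.039,0])
for z in(.068,.066): print("tube rear ctr expected",proj("side",np.array([.5043,.0597,z])-.0625*u),"top edge",proj("side",np.array([.5043,.0597,z+.011])-.0625*u))
print("rear apex",proj("side",J-.059*u+[0,0,.0264]))
b=cv2.resize(im[190:235,275:325],None,fx=12,fy=12,interpolation=0)
for i in range(0,50,5): cv2.putText(b,str(275+i),(i*12,9),0,.33,(0,0,255)); cv2.line(b,(i*12,10),(i*12,540),(0,120,120),1)
for j in range(0,45,5): cv2.putText(b,str(190+j),(0,j*12+9),0,.33,(0,0,255)); cv2.line(b,(0,j*12),(600,j*12),(0,120,0),1)
cv2.imwrite("pics/s4y.png",b)
E
```

```text
tube rear ctr expected [[290.75445104 218.84476169]] top edge [[290.40175637 213.46037066]]
tube rear ctr expected [[290.81801469 219.81515212]] top edge [[290.46627512 214.44534208]]
rear apex [[299.82984516 231.3838742 ]]
```

View pics/s4y.png

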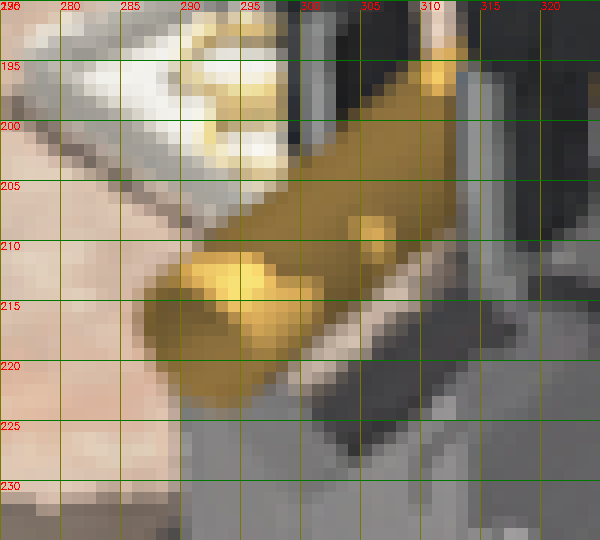

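```bash
python3 - <<'E'
from h import *
s0=robot.observe()["ft_force"]
robot.line_to([.5046,.0606,.108],vel=.06)
g=robot.line_to([.5046,.0606,.093],vel=.02,guard=7)
s=robot.observe();print(g,s["time"],s["tool_pos"],s["tcp_rot"],s["ft_force"]-s0,s["torque"],s["gripper_width"])
for n in("side","top"): cv2.imwrite(f"pics/{n}5.png",robot.grab_frame(n))
a=cv2.imread("pics/side5.png")[160:250,260:370];cv2.imwrite("pics/s5z.png",cv2.resize(a,None,fx=7,fy=6.6,interpolation=2))
E
```

```text
True 10.425 [0.50456638 0.06060535 0.09894179] [-1.79997013e+02  3.31915834e-03  7.82944182e+01] [-1.2259535  -0.05640128  6.41310216] [ 0.03852089  0.20570491 -0.12817823] 0.020038148935508468
```

View pics/s5z.png

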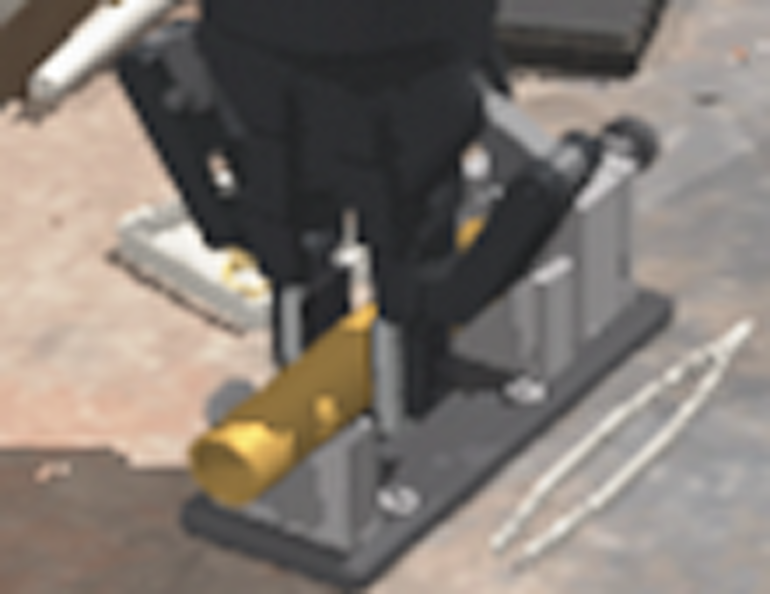

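Contact came at z = 0.0989, exactly the predicted seated height, with little side force. I'll open briefly so the tube settles in the Vs, then grip again and check the side load.

```bash
python3 - <<'E'
from h import *
def st(l):
    s=robot.observe();print(l,round(s["time"],2),s["tool_pos"].round(4),s["tcp_rot"].round(2),s["ft_force"].round(2),s["torque"].round(2),round(s["gripper_width"],4));return s
robot.set_gripper(.032);robot.pause(.3);st("open")
for n in("side",): cv2.imwrite(f"pics/{n}6.png",robot.grab_frame(n))
robot.set_gripper(.015);robot.pause(.2);st("closed")
for n in("side",): cv2.imwrite(f"pics/{n}7.png",robot.grab_frame(n))
a=[cv2.imread(f"pics/side{i}.png")[170:240,275:345] for i in(6,7)]
cv2.imwrite("pics/s67.png",cv2.resize(np.hstack(a),None,fx=5.6,fy=5.6,interpolation=2))
E
```

```text
open 11.1 [0.5041 0.0607 0.0983] [-179.93    0.     78.3 ] [-0.73  0.73  0.01] [ 0.04 -0.03 -0.  ] 0.0321
closed 11.61 [0.5045 0.0606 0.0986] [-179.98    0.     78.3 ] [2.28 0.7  1.31] [-0.09 -0.52 -0.03] 0.0203
```

View pics/s67.png

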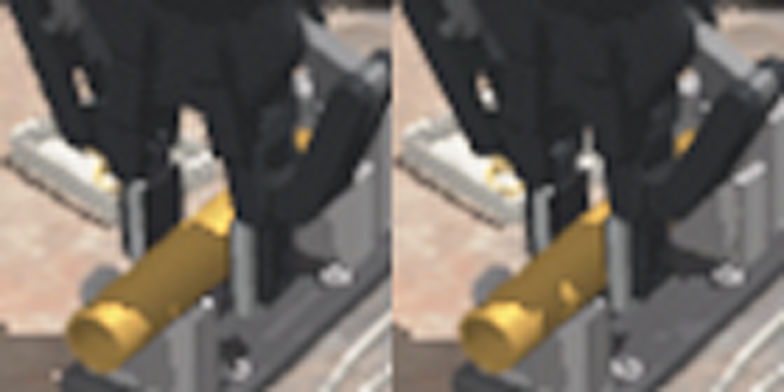

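```bash
cat > slide.py <<'E'
from h import *
u=np.array([np.cos(np.radians(-101.7)),np.sin(np.radians(-101.7)),0]);w=np.array([-u[1],u[0],0])
P0=np.array([.5044,.0606,.0986])
def st(l):
    s=robot.observe();F=s["ft_force"];d=s["tool_pos"]-P0
    print(l,round(s["time"],2),"along %.1f side %.1f z %.1f mm"%tuple(1e3*np.array([d@u,d@w,d[2]])),"Fu %.1f Fw %.1f Fz %.1f"%(F@u,F@w,F[2]),"T",s["torque"].round(2),round(s["gripper_width"],4));return F@u
E
python3 - <<'E'
from slide import *
f0=st("start")
for k in range(1,14):
    robot.line_to(P0+u*k*1e-3,vel=.012);f=st(k)
    if f<-14: break
E
```

```text
start 11.66 along -0.0 side 0.1 z 0.0 mm Fu -0.3 Fw 2.3 Fz 1.3 T [-0.06 -0.48 -0.06] 0.0201
1 11.91 along 1.0 side 0.1 z 0.1 mm Fu -0.5 Fw 1.6 Fz 2.7 T [ 0.2 -0.4  0. ] 0.0202
2 12.16 along 2.0 side 0.1 z 0.1 mm Fu -2.6 Fw 2.4 Fz 1.1 T [ 0.23 -0.47 -0.04] 0.02
3 12.41 along 2.7 side 0.1 z 0.1 mm Fu -4.7 Fw 1.9 Fz 1.8 T [ 0.79 -0.57 -0.03] 0.02
4 12.66 along 3.5 side 0.0 z 0.1 mm Fu -5.5 Fw 1.7 Fz 1.9 T [ 1.04 -0.66 -0.02] 0.0201
5 12.91 along 4.4 side 0.0 z 0.1 mm Fu -6.7 Fw 3.0 Fz 1.0 T [ 1.16 -0.72 -0.04] 0.0198
6 13.16 along 5.3 side 0.0 z 0.1 mm Fu -7.1 Fw 2.8 Fz 2.1 T [ 1.26 -0.71  0.01] 0.0203
7 13.41 along 6.3 side -0.0 z 0.1 mm Fu -6.8 Fw 1.9 Fz 1.8 T [ 1.4  -0.71 -0.02] 0.0201
8 13.66 along 7.2 side -0.0 z 0.1 mm Fu -7.8 Fw 2.3 Fz 2.7 T [ 1.52 -0.74  0.02] 0.0201
9 13.91 along 8.1 side -0.0 z 0.1 mm Fu -7.5 Fw 2.0 Fz 1.4 T [ 1.54 -0.77 -0.03] 0.0201
10 14.16 along 9.1 side -0.0 z 0.1 mm Fu -9.7 Fw 2.3 Fz 2.5 T [ 1.7  -0.74 -0.02] 0.0203
11 14.41 along 10.0 side -0.0 z 0.1 mm Fu -9.8 Fw 1.8 Fz 1.5 T [ 1.73 -0.77  0.01] 0.0204
12 14.66 along 10.9 side -0.1 z 0.1 mm Fu -9.4 Fw 1.6 Fz 2.5 T [ 1.81 -0.75  0.  ] 0.0199
13 14.91 along 11.9 side -0.0 z 0.1 mm Fu -10.2 Fw 1.9 Fz 2.3 T [ 1.93 -0.83  0.01] 0.0203
```

Ejector contact came at about 2.3 mm, so the stop is due at about 12.5 mm. The arm gives roughly 1 mm per 10 N, so I'll take 0.5 mm steps.

```bash
python3 - <<'E'
from slide import *
for k in np.arange(13.5,18.1,.5):
    robot.line_to(P0+u*k*1e-3,vel=.006);robot.pause(.1);f=st(k)
    if f<-27: break
robot.pause(.5);st("hold")
for n in("side","top"): cv2.imwrite(f"pics/{n}8.png",robot.grab_frame(n))
a=cv2.imread("pics/side8.png")[160:250,260:370];cv2.imwrite("pics/s8z.png",cv2.resize(a,None,fx=7,fy=6.6,interpolation=2))
E
```

```text
13.5 15.26 along 12.3 side -0.1 z 0.1 mm Fu -10.7 Fw 1.1 Fz 2.1 T [ 1.98 -0.87 -0.03] 0.0204
14.0 15.61 along 12.5 side -0.0 z 0.1 mm Fu -12.6 Fw 3.6 Fz 3.0 T [ 2.37 -0.93 -0.03] 0.0198
14.5 15.96 along 12.6 side -0.1 z 0.1 mm Fu -14.5 Fw 1.4 Fz 0.8 T [ 2.89 -1.06 -0.12] 0.0202
15.0 16.31 along 12.7 side -0.1 z 0.1 mm Fu -18.5 Fw 2.2 Fz 1.4 T [ 3.41 -1.22 -0.08] 0.02
15.5 16.66 along 12.8 side -0.1 z 0.2 mm Fu -21.1 Fw 2.8 Fz 0.0 T [ 3.96 -1.34 -0.12] 0.0199
16.0 17.01 along 12.9 side -0.1 z 0.2 mm Fu -24.1 Fw 3.7 Fz 1.8 T [ 4.51 -1.51 -0.08] 0.0201
16.5 17.36 along 13.0 side -0.1 z 0.2 mm Fu -26.4 Fw 3.2 Fz 1.4 T [ 5.01 -1.59 -0.16] 0.02
17.0 17.71 along 13.1 side -0.2 z 0.2 mm Fu -29.5 Fw 3.1 Fz 0.9 T [ 5.52 -1.69 -0.15] 0.0206
hold 18.21 along 13.1 side -0.1 z 0.2 mm Fu -29.9 Fw 2.0 Fz 1.5 T [ 5.57 -1.72 -0.11] 0.0202
```

View pics/s8z.png

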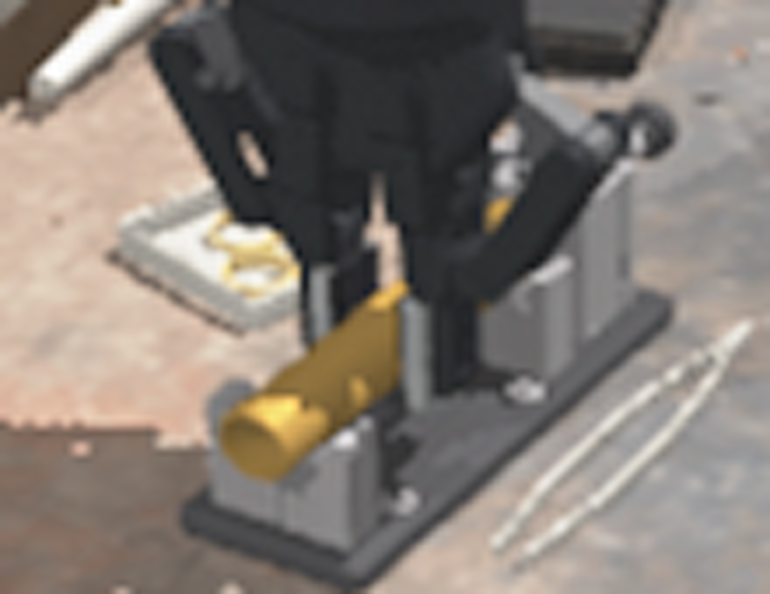

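```bash
python3 - <<'E'
from h import *
for n,roi in(("top",(190,205,300,305)),("side",(205,255,340,365))):
    r=tubes(n,cv2.imread(f"pics/{n}8.png"),roi)[0];print(n,plane(n,r[0],.0226).round(4),r)
# wide tube rear end now
from slide import *
st("hold")
robot.job_done()
E
```

```text
top [[0.4385 0.3064 0.0226]] ((242.88623046875, 279.0973815917969), (71.57037353515625, 9.215271949768066), 10.784297943115234)
side [[0.4387 0.308  0.0226]] ((289.6620788574219, 324.2551574707031), (10.463730812072754, 75.90357208251953), 41.6335334777832)
hold 18.31 along 13.1 side -0.2 z 0.2 mm Fu -29.1 Fw 2.8 Fz 1.5 T [ 5.5  -1.73 -0.13] 0.0204
the job is handed in; nothing more can be done
```

The wide tube is loaded in the jig, hard against the stop and still gripped, and I handed the job in at about 18 s of the 51 s allowed. The hand-in gives no verdict, so the checks below are my own.

**What I did**
- I gripped the wide tube at its middle, lifted it from the rack and lowered it into both V-rests about 2 mm short of the ejector.
- I opened the fingers briefly so the tube could settle in the rests, then gripped it again.
- I slid it towards the stop in 1 mm steps, then 0.5 mm steps near the end.

**Last checks**
- **Seated:** the tube touched the rests at exactly the predicted height. During the slide the gripper stayed within 0.2 mm sideways and in height.
- **On the stop:** the ejector was met at about 2.3 mm of travel and a hard stop at about 12.4 mm, which matches its 10 mm stroke.
- **Push:** the total is about 29–30 N and steady. Taking off the 9 N spring leaves roughly 20 N on the stop block, against limits of 1.5 to 45 N.
- **Grip:** the finger opening is steady at about 20 mm. The tube is 22 mm, and I put the difference down to the pads giving slightly.
- **Narrow tube:** it is in its place; before and after readings agree within about 0.6 mm from above and 3.6 mm from the side, both under the 20 mm limit.

**Disagreement:** the two cameras put the jig about 2.5 mm apart along its length and about 1° apart in angle. I relied on contact force rather than the pictures for the final position.

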